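Sort washed keyhole-surgery instruments into their set trays

TASK

Sort the washed pieces on the packing bench: both trocar cannulas go into the wire mesh basket, both steel gallipots into the plain steel tray, and the ring handle onto the nubbed silicone mat of the white plastic tray. Each piece must end up wholly inside its tray on the tray's own floor, not on a wall or on another piece, and the same way up as it lies now (cannulas flat with the gas tap on top, gallipots mouth down, handle flat with its brass pin upward). Set the pieces down rather than dropping them, and leave the roll of tape and the grease jar where they are.

Things in the scene. Friction and masses are not known exactly. Their poses are not given: they have to be found in the camera images.
- large_cannula: Large steel trocar cannula lying flat, 110 g. Origin: centre of the underside of its valve housing, 38 long (x), 34 wide (y), 34 high: grip that across y, near the origin, where it balances. A 13 mm diameter tube runs along +x, its axis 17 up (clear of the bench), ending 109 from the origin; black seal cap to 25 at -x; gas tap on top to 45 high. At the start the tube points roughly at the robot.
- small_cannula: Small steel trocar cannula lying flat, 60 g. Origin: centre of the underside of its housing, 32 long (x), 24 wide (y), 24 high: grip that across y, near the origin. An 8 mm diameter tube runs along +x, its axis 12 up, ending 94 from the origin; black seal cap to 22 at -x; gas tap on top to 35 high. At the start the tube points roughly at the robot.
- handle: Black detachable handle with two finger rings, lying flat, 90 g. Origin: centre of the underside of its hub, 34 long (x), 20 wide (y), 24 high: grip that across y. Fluted wheel and steel spigot to 39 at +x; arms and finger rings (10 thick) to 92 at -x, from 32 at +y to 64 at -y. Brass pin on top to 38 high. At the start the rings are roughly towards the robot.
- large_gallipot: Large gallipot: a plain round steel cup standing mouth down. Body 56 in diameter, straight-sided, 42 high, with a thin rolled bead (59 diameter) round the lowest 3. Origin: centre of its underside (the mouth), z up through the closed end. About 90 g.
- small_gallipot: Small gallipot, likewise mouth down: body 42 in diameter, 34 high, thin rolled bead (45 diameter) round the lowest 3. Origin: centre of its underside (the mouth), z up. About 60 g.
- mesh_basket: Open basket of steel wire mesh, fixed: outside 160 (x) by 200 (y, its long side), walls 4 thick and 30 high. Origin: centre of its underside; inner floor 4 above the origin. For both cannulas.
- steel_tray: Open tray of plain solid sheet steel, fixed: outside 160 (x) by 200 (y), walls 3 thick with a 2.6 mm radius rolled rim, 25 high (28 over the rim). Origin: centre of its underside; inner floor 3 above it. For both gallipots.
- mat_tray: Open white plastic tray with a grey-blue nubbed silicone mat in it, fixed: outside 160 (x) by 200 (y), walls 4 thick and 22 high. Origin: centre of its underside; the mat's surface, firm, is 6 above it. For the handle.
- tape_roll: Bystander: a roll of paper tape lying flat, 58 diameter, 20 high, open in the middle. Origin: centre of its underside. Loose; leave it where it is.
- grease_jar: Bystander: a small amber jar with a white cap, 44 diameter, 36 high. Origin: centre of its underside. Loose; leave it where it is.
There are look-alikes about, which are no part of the job. What is meant by the handle is not green, and is the smaller of those in its own colour.

How it is judged:
By the outcome, as a careful person would: the job done as asked, in the order asked, and still so for the second after the job is handed in, with the robot touching nothing.
It also fails if it takes over 128 s, if anything falls off the work surface, if the arm or the gripper's body presses on something with over 40 N, if the wrist force passes 120 N, or if a joint passes its speed limit or range.

ROBOT

A 6-joint arm with a two-finger parallel gripper is mounted at the origin on the work surface. World frame = base frame: x ahead of the robot, y to its left, z up, the work surface at z = 0. Lengths are in m, angles in rad, forces in N, time in s.
With the tool pointing down it reaches from about 0.25 to 0.775 m from the base axis. Payload 4 kg.
Tool frame: the origin (TCP) lies between the finger pads; the fingertips stand 25 mm ahead of it and the grasp point (between the pads) lies 6 mm ahead of it (robot.tip_reach is the z of the fingertips in the tool frame, in m); z points along the fingers, y is the line along which they close (so a half turn about z gives the same grasp; the last joint's range is limited). The gripper opens to 94 mm and grips with 3 to 60 N. Pads are 16 mm wide; open, the fingers measure 119 mm over their backs; the gripper's body (75 mm by 177 mm) begins 78 mm behind the grasp point.
Start: joints at [-1.341, 0.087, 1.371, -0, 1.684, -0.103], TCP at [0.18, -0.52, 0.231] pointing down, gripper open.
Joint ranges: [-3.1, 3.1], [-0.76, 2.03], [0.27, 2.55], [-1.08, 4.22], [0.17, 2.65], [-2.57, 2.57]. Speed limits (rad/s): [2.79, 2.79, 3.14, 3.14, 3.14, 3.14].

INTERFACE

Orientations are given as [roll, pitch, yaw] about the fixed x, y, z axes, in that order (R = Rz(yaw) Ry(pitch) Rx(roll)).
In Python, from bench import robot gives the robot as it stands. The module is installed in compiled form; this text tells all that it offers.
- The arm moves only by the shell command python3 -m handwheel 'ROWS'. ROWS is JSON, a list of rows, each a list of 3 entries, a list of its own where there are three numbers: the turn, a rotation vector about the world's x, y, z in units of 90 degrees (1.0 is 90 degrees), then the shift along the world's x, y, z in units of 0.05 m (1.0 is 0.05 m), then the closure, from 0 (fully open) to 1 (shut). A call has 1 to 5 rows; each row shifts and turns the commanded pose from where the row before left it; what a row does not reach is not made up. A row lasts 1/10 s, in which the tool goes at most 50 mm and 8.59 degrees, less where a joint would pass 70% of its speed; a pose out of reach is approached as far as the arm can. A call with a number of a shift or a turn outside -1 to 1 is refused whole. A call with a gripper value outside its range is refused whole. The fingers move at their own pace and stop on an object; the grip force is fixed at half the most. Time passes only in rows, so rows that do not move let the fingers close. It gives the time, the measured TCP pose, the force, the opening and the grip force at its end, in the units of the state.
- robot.get_obs(): the state, without advancing time (a new reading comes with each control period).
- robot.snapshot(name): name is "scene" or "top" or "wrist"; returns (picture, depth): 480x640x3 uint8, red, green, blue; 480x640 float32, m along the optical axis (not along the pixel's ray), 0 where there is no reading.
- robot.calibration(name): a dict with "mtx" (3x3 intrinsics, pixels), "D" ([k1, k2, p1, p2, k3] as OpenCV has them; the pictures are not rectified), "extrinsics" (4x4, takes a point from camera to world coordinates); the wrist camera has in their place "hand_eye" (4x4, takes a point from camera to tool coordinates, whose origin is the TCP and whose axes are the flange's). Camera axes: x right, y down, z forward; pixel columns grow to the right and rows downward; lengths in m; the calibration is good to about 2 mm. A picture is of the moment at which its call begins: read the wrist's pose just before it. calibration takes no time and is no camera call.
- robot.close_job(): hands the job in; it is judged then, once.
Trained networks look in the newest picture that a camera, given by its name, has taken for a name from the list of things; names that differ only in an ending like _2 or _b are one class to them, and where a whole thing is asked for, a point or a joint stands for the part that bears it (a point fixed in the world has none). Each returns a list of dicts, best first, with "p" (0 to 1); they miss things now and then, are a little off and sometimes report something else, mostly with a low value. They report only what shows in the picture. A call takes as long as a camera call. They do not tell look-alikes from the thing itself.
- robot.boxes_of(query, camera): "bbox" ([left, top, right, bottom] in pixels, round what is visible of it).
The state is a dict: "time": time; "joint_positions": joint angles; "qvel": joint speeds; "joint_torque": joint torques, N m; "tool_pos": TCP position; "ee_rot": TCP orientation; "wrist_force": force on the tool from outside, world axes, zero at the start; "wrist_torque": the same for the moment, N m; "width": finger opening in m; "finger_force": force on a finger pad.
Only numpy, scipy, OpenCV 4.12 (cv2) and the standard library are available. Lean on these libraries where they do the work, as an engineer would, in place of code of your own. Each camera call takes 0.05 s, during which the arm holds its last target. There are 200 camera calls.

## Working session

There is one attempt and no reset: what is moved stays moved. The work goes in short steps, Python scripts to look and compute and a shell command to move; the robot and the scene stay as the last step left them, time stands still between calls to the robot, and variables do not carry over. Pictures are saved under pics/ and viewed, at most 14 in all, crops included, and the job is handed in when it is done.

```bash
mkdir -p pics; ls; cat > h.py <<'E'
import numpy as np, cv2
from bench import robot
def snap(n):
    o=robot.get_obs(); im,d=robot.snapshot(n); c=robot.calibration(n)
    if n=='wrist':
        from scipy.spatial.transform import Rotation as R
        T=np.eye(4);T[:3,:3]=R.from_euler('xyz',o['ee_rot']).as_matrix();T[:3,3]=o['tool_pos'];E=T@np.array(c['hand_eye'])
    else: E=np.array(c['extrinsics'])
    return im,d,np.array(c['mtx']),np.array(c['D']),E
def world(d,K,D,E):
    h,w=d.shape;u,v=np.meshgrid(np.arange(w),np.arange(h))
    p=cv2.undistortPoints(np.stack([u,v],-1).reshape(-1,1,2).astype(np.float64),K,D).reshape(h,w,2)
    P=np.dstack([p*d[...,None],d]); return P@E[:3,:3].T+E[:3,3]
def save(n,im): cv2.imwrite('pics/'+n+'.png',cv2.cvtColor(im,cv2.COLOR_RGB2BGR))
E
python3 - <<'E'
from h import *
print(robot.get_obs())
for n in ('top','scene'):
    im,d,K,D,E=snap(n); save(n+'0',im); np.savez(n+'0.npz',im=im,d=d,W=world(d,K,D,E)); print(n,E.round(3).tolist(),K.tolist())
    for q in ['large_cannula','small_cannula','handle','large_gallipot','small_gallipot','mesh_basket','steel_tray','mat_tray','tape_roll','grease_jar']:
        print(q,[(np.round(b['bbox']).tolist(),round(b['p'],2)) for b in robot.boxes_of(q,n)][:4])
E
```

```text
pics
{'time': 0.0, 'joint_positions': array([-1.34107592e+00,  8.79913814e-02,  1.37222233e+00, -2.35499020e-06,
        1.68358712e+00, -1.03060507e-01]), 'qvel': array([ 0.00142019,  0.00067979, -0.00024069, -0.00027089, -0.00154438,
        0.00092582]), 'joint_torque': array([-2.38979901e-04, -3.40173519e+01, -3.02432120e+01,  7.17683346e-02,
        3.29124823e-02, -1.56897181e-04]), 'tool_pos': array([ 0.1795757 , -0.51935127,  0.22930042]), 'ee_rot': array([-3.13939595e+00, -2.24845162e-04,  3.32780403e-01]), 'wrist_force': array([-0.61675809, -0.91669675, -0.64915756]), 'wrist_torque': array([-0.02996949,  0.01446376, -0.0259877 ]), 'finger_force': 0.0, 'width': 0.09409339905491913}
top [[0.019, -0.991, 0.136, 0.31], [-1.0, -0.018, 0.009, -0.131], [-0.007, -0.136, -0.991, 1.033], [0.0, 0.0, 0.0, 1.0]] [[453.1805469888175, 0.0, 314.2903867897586], [0.0, 453.1805469888175, 242.70282445286284], [0.0, 0.0, 1.0]]
large_cannula [([255.0, 220.0, 272.0, 280.0], 0.87)]
small_cannula [([196.0, 223.0, 219.0, 270.0], 0.59)]
handle [([296.0, 213.0, 341.0, 274.0], 0.95), ([508.0, 249.0, 55
[... 714 characters left out ...]
0]]
large_cannula [([336.0, 242.0, 375.0, 275.0], 0.92), ([220.0, 176.0, 310.0, 243.0], 0.39)]
small_cannula [([384.0, 271.0, 407.0, 309.0], 0.6)]
handle [([264.0, 136.0, 315.0, 166.0], 0.96), ([300.0, 221.0, 344.0, 253.0], 0.87), ([201.0, 144.0, 240.0, 158.0], 0.87), ([250.0, 268.0, 360.0, 361.0], 0.33)]
large_gallipot [([243.0, 245.0, 268.0, 271.0], 0.66)]
small_gallipot [([407.0, 385.0, 432.0, 418.0], 0.61), ([251.0, 267.0, 363.0, 366.0], 0.46)]
mesh_basket [([411.0, 302.0, 532.0, 412.0], 0.67)]
steel_tray [([222.0, 174.0, 310.0, 243.0], 0.91)]
mat_tray [([249.0, 268.0, 359.0, 365.0], 0.58)]
tape_roll [([350.0, 344.0, 380.0, 375.0], 0.89)]
grease_jar [([213.0, 219.0, 232.0, 237.0], 0.82)]
```

View pics/top0.png

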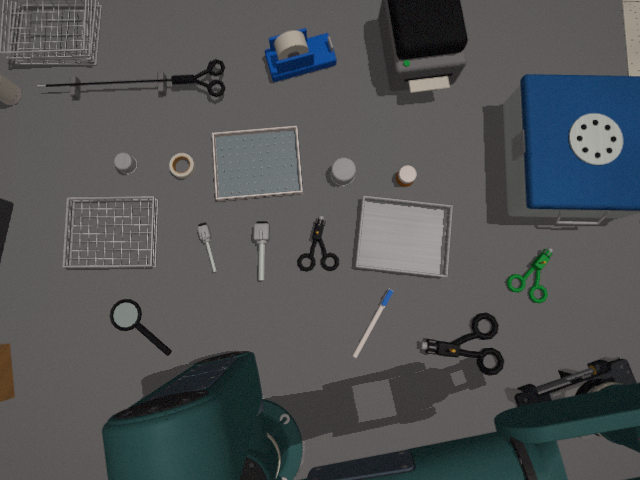

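View pics/scene0.png

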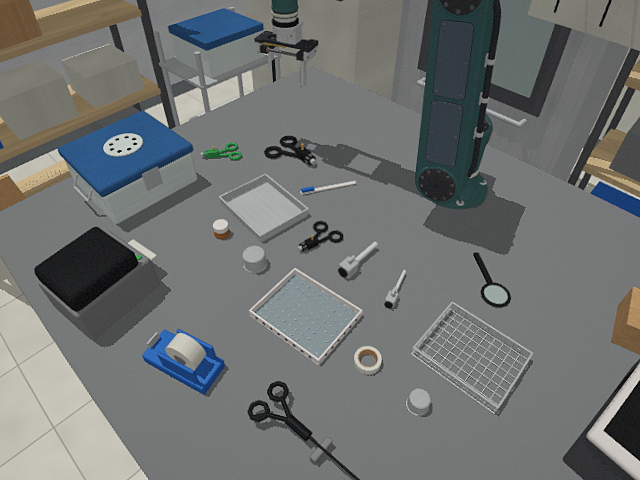

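The top view shows both cannulas (207,247 and 261,250), the gallipots (125,163 and 343,171), the trays, and the small black handle (318,245). A larger black handle at (465,345) and a green one at (530,275) are look-alikes. Next I'll measure them.

```bash
python3 - <<'E'
from h import *
f=np.load('top0.npz');W=f['W'];im=f['im']
print('bench z',np.median(W[300:320,200:240,2]), np.median(W[200:260,340:350,2]),np.median(W[270:290,80:150,2]))
B=dict(lc=(250,214,277,286),sc=(191,217,222,276),h=(290,207,346,278),hbig=(414,307,510,380),lg=(326,150,362,192),sg=(108,148,144,180),mesh=(58,190,164,274),steel=(352,192,460,282),mat=(205,122,308,206),tape=(165,148,200,182),jar=(390,160,420,192))
for k,(l,t,r,b) in B.items():
    w=W[t:b,l:r].reshape(-1,3); m=(w[:,2]>0.007)&(w[:,2]<.08); p=w[m]
    hull=p[:,:2].astype(np.float32); (c,s,a)=cv2.minAreaRect(hull)
    print(k,m.sum(),'rect c',np.round(c,3),'size',np.round(s,3),'ang',round(a,1),'z95',np.percentile(p[:,2],[5,50,98]).round(3),'xr',p[:,0].min().round(3),p[:,0].max().round(3),'yr',p[:,1].min().round(3),p[:,1].max().round(3))
    if k in('lg','sg','tape','jar'):
        q=p[p[:,2]>np.percentile(p[:,2],90)-.006]; print('  top c',q.mean(0).round(4), q.min(0).round(3),q.max(0).round(3))
    if k in('lc','sc'):
        q=p[p[:,2]>0.018 if k=='sc' else p[:,2]>.028]; print('  hous',q.mean(0).round(4), cv2.minAreaRect(q[:,:2].astype(np.float32)), 'axis',np.linalg.svd(p[:,:2]-p[:,:2].mean(0),full_matrices=False)[2][0])
E
```

```text
bench z -0.0001103753165055954 -0.00026702058893401937 5.466682355803609e-05
lc 556 rect c [ 0.429 -0.004] size [0.133 0.033] ang 1.4 z95 [0.019 0.027 0.045] xr 0.363 0.496 yr -0.019 0.014
  hous [ 0.4716 -0.0025  0.0344] ((0.4579947888851166, -0.002527611330151558), (0.07484926283359528, 0.03174569085240364), 1.3721445798873901) axis [-0.99981959 -0.01899444]
sc 320 rect c [0.437 0.117] size [0.116 0.025] ang 21.1 z95 [0.012 0.02  0.036] xr 0.38 0.491 yr 0.098 0.146
  hous [0.4676 0.1281 0.0247] ((0.44064781069755554, 0.12299203872680664), (0.1018199548125267, 0.023438239470124245), 13.149797439575195) axis [-0.95809693 -0.28644419]
h 599 rect c [ 0.45 -0.13] size [0.124 0.091] ang 1.1 z95 [0.007 0.011 0.026] xr 0.388 0.512 yr -0.176 -0.085
hbig 1566 rect c [ 0.211 -0.464] size [0.133 0.179] ang 25.6 z95 [0.008 0.013 0.036] xr 0.165 0.299 yr -0.542 -0.36
lg 547 rect c [ 0.624 -0.176] size [0.076 0.055] ang 48.6 z95 [0.016 0.041 0.045] xr 0.589 0.67 yr -0.212 -0.157
  top c [ 0.6166 -0.1844  0.0417] [ 0.59  -0.211  0.038] [ 0.645 -0.159  0.047]
sg 337 rect c [0.631 0.322] size [0.043 0.041] ang 6.9 z95 [0.011 0.033 0.038] xr 0.609 0.652 yr 0.3 0.343
  top c [0.63   0.3224 0.0342] [0.61  0.303 0.03 ] [0.65  0.343 0.039]
mesh 973 rect c [0.467 0.343] size [0.161 0.204] ang 1.9 z95 [0.008 0.029 0.034] xr 0.383 0.549 yr 0.24 0.446
steel 1162 rect c [ 0.468 -0.339] size [0.237 0.166] ang 84.6 z95 [0.008 0.025 0.03 ] xr 0.379 0.56 yr -0.45 -0.216
mat 2565 rect c [0.625 0.014] size [0.185 0.203] ang 5.2 z95 [0.007 0.009 0.024] xr 0.541 0.724 yr -0.091 0.122
tape 340 rect c [0.628 0.191] size [0.057 0.056] ang 45.4 z95 [0.009 0.019 0.023] xr 0.599 0.656 yr 0.162 0.22
  top c [0.6273 0.1906 0.0192] [0.6   0.162 0.015] [0.656 0.22  0.024]
jar 311 rect c [ 0.609 -0.33 ] size [0.041 0.039] ang 9.2 z95 [0.009 0.035 0.04 ] xr 0.589 0.63 yr -0.35 -0.309
  top c [ 0.6101 -0.3304  0.0358] [ 0.59  -0.35   0.032] [ 0.63  -0.311  0.041]
```

```bash
python3 -m handwheel '[[[0,0,-0.067],[0.5,0.9,0],0],[[0,0,-0.067],[0.5,0.9,0],0],[[0,0,-0.067],[0.5,0.9,0],0],[[0,0,0],[0.5,0.8,0],0],[[0,0,0],[0.5,0.8,0],0]]' ; python3 - <<'E'
from h import *
f=np.load('top0.npz');W=f['W']
B=dict(mesh=(58,190,164,274,.021,.035),steel=(352,192,460,282,.02,.032),mat=(205,122,308,206,.017,.026))
from scipy.optimize import least_squares
for k,(l,t,r,b,z0,z1) in B.items():
    w=W[t:b,l:r].reshape(-1,3); p=w[(w[:,2]>z0)&(w[:,2]<z1)][:,:2]
    def res(q):
        c,s=np.cos(q[2]),np.sin(q[2]);d=(p-q[:2])@np.array([[c,-s],[s,c]])
        a=np.abs(d)-[.078,.098]; return np.where((a>-.02).any(1),np.minimum(np.abs(a[:,0]),np.abs(a[:,1])),.02)
    best=min((least_squares(res,[*((p.min(0)+p.max(0))/2),a],loss='soft_l1',f_scale=.002) for a in np.radians([-8,-4,0,4,8])),key=lambda s:s.cost)
    print(k,len(p),best.x[:2].round(4),np.degrees(best.x[2]).round(2),np.median(np.abs(best.fun)).round(4))
E
```

```text
time: 1.6
tool_pos: [0.3031, -0.307, 0.2307]
ee_rot: [3.141, -0.001, 0.016]
wrist_force: [0.6, -0.7, -0.3]
width: 0.0939
finger_force: 0.0
mesh 677 [0.4664 0.3427] 1.83 0.0011
steel 871 [ 0.4686 -0.3236] -5.42 0.0014
mat 620 [0.6358 0.015 ] 5.97 0.0011
```

```bash
python3 -m handwheel '[[[0,0,0],[0.5,0.95,0],0],[[0,0,0],[0.5,0.95,0],0],[[0,0,0],[0.5,0.95,0],0],[[0,0,0],[0.5,0.95,0],0],[[0,0,0],[0.5,0.95,0],0]]'; python3 -m handwheel '[[[0,0,0],[0.4,0.95,0],0],[[0,0,0],[0,0.4,0],0],[[0,0,0],[0,0,0],0],[[0,0,0],[0,0,0],0]]'; python3 - <<'E'
from h import *
im,d,K,D,E=snap('wrist'); save('w1',im);np.savez('w1.npz',im=im,d=d,W=world(d,K,D,E))
for q in ['large_cannula','small_cannula','handle']:
        print(q,[(np.round(b['bbox']).tolist(),round(b['p'],2)) for b in robot.boxes_of(q,'wrist')][:4])
E
```

```text
time: 2.1
tool_pos: [0.4195, -0.0855, 0.2309]
ee_rot: [3.141, -0.001, 0.017]
wrist_force: [1.2, -0.5, 0.1]
width: 0.0943
finger_force: 0.0
time: 2.5
tool_pos: [0.4383, -0.0215, 0.2305]
ee_rot: [3.141, -0.0, 0.018]
wrist_force: [1.2, 0.3, 0.2]
width: 0.0941
finger_force: 0.0
large_cannula [([278.0, 144.0, 317.0, 290.0], 0.65)]
small_cannula [([139.0, 148.0, 197.0, 263.0], 0.76)]
handle [([382.0, 131.0, 478.0, 261.0], 0.88)]
```

View pics/w1.png

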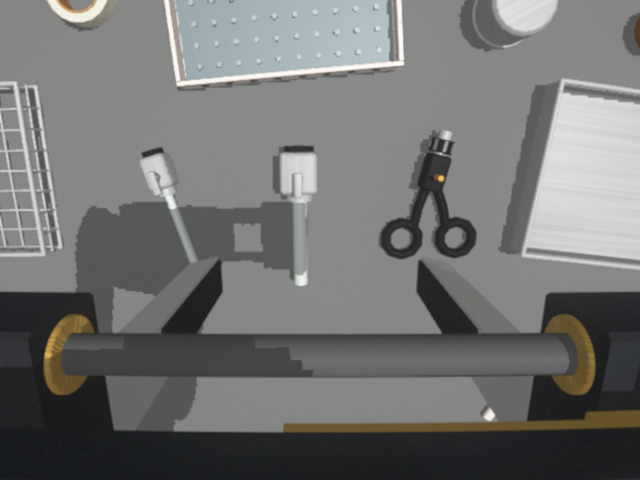

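The wrist view shows the small cannula (160,180), large cannula (298,170) and handle hub (437,165). The handle's rings sit asymmetrically about its axis, as described.

```bash
python3 - <<'E'
from h import *
f=np.load('w1.npz');W=f['W'];im=f['im']
print('bench',np.median(W[100:120,220:260,2]))
def sel(l,t,r,b,z0,z1):
    w=W[t:b,l:r].reshape(-1,3);return w[(w[:,2]>z0)&(w[:,2]<z1)]
for n,bx,zh,zt in (('lc',(265,135,330,255),(.030,.038),(.012,.027)),('sc',(130,140,200,255),(.020,.027),(.008,.018))):
    a=sel(*bx,.006,.05); hs=sel(*bx,*zh); tb=sel(bx[0],210,bx[2],255,*zt)
    print(n,'housing rect',cv2.minAreaRect(hs[:,:2].astype(np.float32)),len(hs),'med',np.median(hs,0).round(4),'tube',np.median(tb,0).round(4),'xmax',a[:,0].max().round(4))
    v=np.median(hs,0)-np.median(tb,0); print('  yaw',np.degrees(np.arctan2(v[1],v[0])).round(2))
a=sel(375,122,485,262,.004,.05); hb=sel(375,122,485,262,.016,.03)
print('h all',cv2.minAreaRect(a[:,:2].astype(np.float32)),'hub',cv2.minAreaRect(hb[:,:2].astype(np.float32)),len(hb),'pin',sel(375,122,485,262,.03,.05).mean(0))
for z0,z1 in((.02,.026),(.016,.02)): 
    q=sel(375,122,485,262,z0,z1);print(z0,len(q),q.min(0).round(3),q.max(0).round(3))
q=sel(165,0,420,95,.015,.03)
print('mat wall near',[(q[abs(q[:,1]-y)<.006][:,0].min().round(4),y) for y in(-.05,-.02,.0,.03,.06)])
E
```

```text
bench -0.0006148028598318145
lc housing rect ((0.4709022641181946, -0.0014007370918989182), (0.049000997096300125, 0.033230461180210114), 0.911990761756897) 1377 med [ 0.4748 -0.0019  0.033 ] tube [ 0.4163 -0.0028  0.0215] xmax 0.4963
  yaw 0.92
sc housing rect ((0.4698118567466736, 0.1297975480556488), (0.04432721063494682, 0.023718232288956642), 17.788583755493164) 722 med [0.4753 0.1281 0.0227] tube [0.413  0.1119 0.0143] xmax 0.4933
  yaw 14.56
h all ((0.44118690490722656, -0.11782371997833252), (0.12612923979759216, 0.0927485004067421), 20.124467849731445) hub ((0.4849521815776825, -0.12958891689777374), (0.020748388022184372, 0.056345418095588684), 77.54925537109375) 1181 pin [ 0.47141054 -0.12615955  0.03603917]
0.02 962 [ 0.457 -0.141  0.02 ] [ 0.505 -0.115  0.026]
0.016 211 [ 0.456 -0.143  0.016] [ 0.513 -0.114  0.02 ]
mat wall near [(np.float64(0.5618), -0.05), (np.float64(0.5588), -0.02), (np.float64(0.5566), 0.0), (np.float64(0.5537), 0.03), (np.float64(0.5505), 0.06)]
```

```bash
python3 -m handwheel '[[[0,0,0],[0.66,0.4,0],0],[[0,0,0],[0,0,-0.8],0],[[0,0,0],[0,0,-0.8],0],[[0,0,0],[0,0,-0.8],0],[[0,0,0],[0,0,0],0]]'; python3 -m handwheel '[[[0,0,0],[0,0,-0.6],0],[[0,0,0],[0,0,-0.6],0],[[0,0,0],[0,0,-0.4],0],[[0,0,0],[0,0,0],0]]'
```

```text
time: 3.2
tool_pos: [0.4666, -0.0019, 0.1043]
ee_rot: [-3.14, 0.013, 0.015]
wrist_force: [-1.0, 0.6, 0.2]
width: 0.0936
finger_force: 0.0
time: 3.6
tool_pos: [0.4703, -0.002, 0.0297]
ee_rot: [-3.141, 0.004, 0.016]
wrist_force: [-0.2, -0.1, 0.3]
width: 0.0938
finger_force: 0.0
```

```bash
python3 -m handwheel '[[[0,0,0],[0,0,0],1],[[0,0,0],[0,0,0],1],[[0,0,0],[0,0,0],1],[[0,0,0],[0,0,0],1],[[0,0,0],[0,0,0],1]]'; python3 -m handwheel '[[[0,0,0],[0,0,0],1],[[0,0,0],[0,0,0],1],[[0,0,0],[0,0,0],1],[[0,0,0],[0,0,0.2],1],[[0,0,0],[0,0,0.4],1]]'
```

```text
time: 4.1
tool_pos: [0.4718, -0.0014, 0.0312]
ee_rot: [3.141, -0.001, 0.017]
wrist_force: [0.1, 0.3, -0.2]
width: 0.0574
finger_force: 0.0
time: 4.6
tool_pos: [0.4697, -0.0012, 0.0593]
ee_rot: [-3.141, 0.005, 0.017]
wrist_force: [0.5, -0.7, -1.0]
width: 0.0338
finger_force: 30.0
```

```bash
python3 -m handwheel '[[[0,0,0],[0,0,0.5],1],[[0,0,0],[0,0,0.6],1],[[0,0,0.01],[0.1,0.6,0.2],1],[[0,0,0],[0.1,0.7,0],1],[[0,0,0],[0.1,0.8,0],1]]'; python3 -m handwheel '[[[0,0,0],[0.1,0.8,0],1],[[0,0,0],[0.1,0.8,0],1],[[0,0,0],[0.1,0.8,0],1],[[0,0,0],[0.1,0.8,0],1],[[0,0,0],[0,0.8,0],1]]';python3 -m handwheel '[[[0,0,0],[0,0.7,0],1],[[0,0,0],[0,0.6,0],1],[[0,0,0],[0,0.3,0],1],[[0,0,0],[0,0,0],1],[[0,0,0],[0,0,0],1]]'
```

```text
time: 5.1
tool_pos: [0.487, 0.1042, 0.1271]
ee_rot: [3.141, -0.002, 0.031]
wrist_force: [-0.2, -0.1, -2.0]
width: 0.0338
finger_force: 30.0
time: 5.6
tool_pos: [0.5066, 0.3053, 0.1259]
ee_rot: [3.141, -0.0, 0.033]
wrist_force: [-0.0, -0.8, -1.0]
width: 0.0339
finger_force: 30.0
time: 6.1
tool_pos: [0.5064, 0.3826, 0.1254]
ee_rot: [3.14, 0.0, 0.033]
wrist_force: [-0.3, -0.1, -0.9]
width: 0.0338
finger_force: 30.0
```

```bash
python3 - <<'E'
from h import *
for n in ('top','wrist'):
    im,d,K,D,E=snap(n); 
    W=world(d,K,D,E); 
    if n=='top': save('t2',cv2.resize(im[140:320,30:330],(800,480),interpolation=cv2.INTER_CUBIC))
    else: save('w2',im)
    m=(W[...,2]>.021)&(W[...,2]<.034)&(W[...,0]>.36)&(W[...,0]<.57)&(W[...,1]>.22)&(W[...,1]<.47);p=W[m]
    print(n,len(p),np.percentile(p[:,0],[1,99]).round(3),np.percentile(p[:,1],[1,99]).round(3), p[(p[:,0]>.53)][:,0].max(), np.median(p[p[:,0]>.53][:,0]))
E
```

```text
top 576 [0.383 0.549] [0.241 0.444] 0.5489427790932992 0.5446645489046793
wrist 4552 [0.386 0.549] [0.245 0.445] 0.5495544130174485 0.5439998312861059
```

View pics/w2.png

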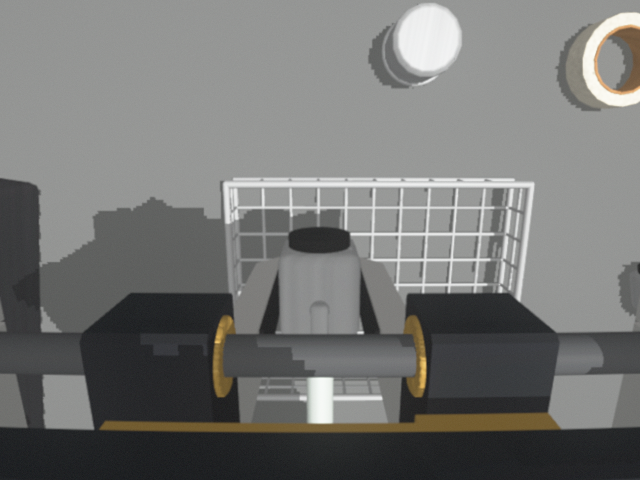

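```bash
python3 -m handwheel '[[[0,0,0],[0,0,-0.6],1],[[0,0,0],[0,0,-0.6],1],[[0,0,0],[0,0,-0.4],1],[[0,0,0],[0,0,0],1],[[0,0,0],[0,0,0],1]]'; python3 -m handwheel '[[[0,0,0],[0,0,-0.1],1],[[0,0,0],[0,0,-0.06],1],[[0,0,0],[0,0,0],1],[[0,0,0],[0,0,0],1]]'
```

```text
time: 6.7
tool_pos: [0.5067, 0.3826, 0.0459]
ee_rot: [3.141, 0.0, 0.031]
wrist_force: [1.0, 0.5, -0.7]
width: 0.0336
finger_force: 30.0
time: 7.1
tool_pos: [0.5065, 0.3838, 0.038]
ee_rot: [-3.141, -0.001, 0.033]
wrist_force: [0.9, 0.2, -0.3]
width: 0.0336
finger_force: 30.0
```

```bash
python3 -m handwheel '[[[0,0,0],[0,0,-0.03],1],[[0,0,0],[0,0,-0.02],1],[[0,0,0],[0,0,0],1],[[0,0,0],[0,0,0],1]]'; python3 -m handwheel '[[[0,0,0],[0,0,-0.02],1],[[0,0,0],[0,0,0],1],[[0,0,0],[0,0,0],1]]'
```

```text
time: 7.5
tool_pos: [0.5063, 0.3836, 0.0349]
ee_rot: [3.141, 0.0, 0.033]
wrist_force: [0.4, 0.2, -0.7]
width: 0.034
finger_force: 30.0
time: 7.8
tool_pos: [0.5065, 0.3838, 0.0345]
ee_rot: [-3.141, -0.001, 0.033]
wrist_force: [0.4, 0.3, 1.4]
width: 0.034
finger_force: 30.0
```

```bash
python3 -m handwheel '[[[0,0,0],[0,0,0],0.4],[[0,0,0],[0,0,0],0.4],[[0,0,0],[0,0,0],0.4],[[0,0,0],[0,0,0],0.4],[[0,0,0],[0,0,0.2],0.4]]'; python3 -m handwheel '[[[0,0,0],[0,0,0.5],0.4],[[0,0,0],[0,0,0.6],0.4],[[0,0,0],[0,0,0.6],0.4],[[0,0,0.081],[-0.1,-0.7,0],0.4],[[0,0,0.081],[-0.12,-0.9,0],0.4]]';python3 -m handwheel '[[[0,0,0],[-0.2,-0.9,0],0.3],[[0,0,0],[-0.2,-0.9,0],0.3],[[0,0,0],[-0.1,-0.9,0],0.3],[[0,0,0],[0,-0.8,0],0.3],[[0,0,0],[0,0,0],0.3]]'
```

```text
time: 8.3
tool_pos: [0.5052, 0.3829, 0.0424]
ee_rot: [3.14, 0.003, 0.033]
wrist_force: [-0.5, -0.2, -0.3]
width: 0.0564
finger_force: 0.0
time: 8.8
tool_pos: [0.4963, 0.3046, 0.1317]
ee_rot: [-3.141, -0.005, 0.295]
wrist_force: [-0.2, -0.8, -0.1]
width: 0.0568
finger_force: 0.0
time: 9.3
tool_pos: [0.4705, 0.1247, 0.1301]
ee_rot: [3.14, -0.001, 0.282]
wrist_force: [0.6, 1.2, 0.5]
width: 0.0657
finger_force: 0.0
```

```bash
python3 - <<'E'
from h import *
robot.get_obs()
im,d,K,D,E=snap('top'); W=world(d,K,D,E); save('t3',cv2.resize(im[140:320,30:330],(800,480),interpolation=cv2.INTER_CUBIC))
im,d,K,D,E=snap('wrist'); save('w3',im);W=world(d,K,D,E); 
m=(W[...,2]>.019)&(W[...,2]<.027)&(W[...,0]>.44)&(W[...,0]<.51)&(W[...,1]>.09)&(W[...,1]<.16)
p=W[m];print(robot.get_obs()['tool_pos'],cv2.minAreaRect(p[:,:2].astype(np.float32)),len(p))
E
```

```text
[0.47072514 0.1282529  0.12995139] ((0.46924975514411926, 0.13057681918144226), (0.04361167922616005, 0.02397875301539898), 16.561267852783203) 1426
```

View pics/t3.png

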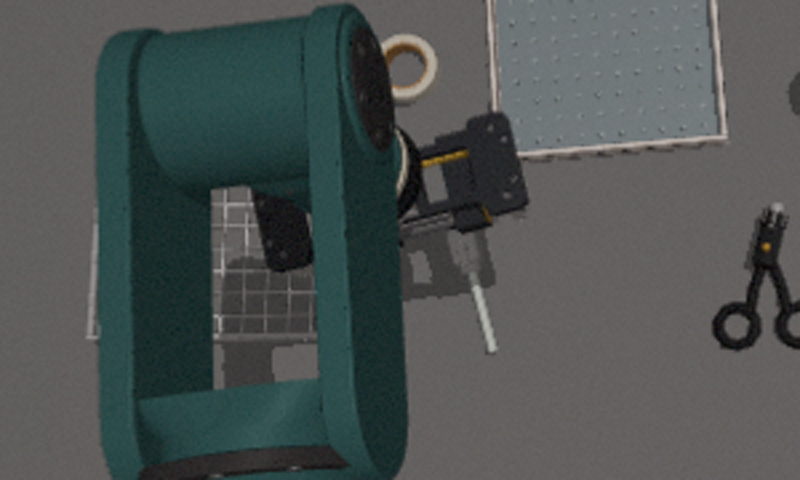

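The top view shows the gripper over the small cannula, with the arm hiding the basket.

```bash
python3 -m handwheel '[[[0,0,0],[0,0.04,-0.6],0.3],[[0,0,0],[0,0,-0.7],0.3],[[0,0,0],[0,0,-0.5],0.3],[[0,0,0],[0,0,-0.22],0.3],[[0,0,0],[0,0,0],0.3]]'; python3 -m handwheel '[[[0,0,0],[0,0,0],1],[[0,0,0],[0,0,0],1],[[0,0,0],[0,0,0],1],[[0,0,0],[0,0,0],1],[[0,0,0],[0,0,0],1]]'; python3 -m handwheel '[[[0,0,0],[0,0,0],1],[[0,0,0],[0,0,0],1]]'
```

```text
time: 9.9
tool_pos: [0.47, 0.1318, 0.0273]
ee_rot: [-3.141, 0.002, 0.289]
wrist_force: [0.3, 0.2, -0.3]
width: 0.0663
finger_force: 0.0
time: 10.4
tool_pos: [0.4706, 0.1306, 0.0284]
ee_rot: [3.141, -0.001, 0.287]
wrist_force: [0.8, -0.5, -0.7]
width: 0.0291
finger_force: 0.0
time: 10.6
tool_pos: [0.4705, 0.1305, 0.0282]
ee_rot: [3.141, -0.0, 0.287]
wrist_force: [0.5, -0.6, 1.7]
width: 0.0236
finger_force: 29.9
```

```bash
python3 -m handwheel '[[[0,0,0],[0,0,0.2],1],[[0,0,0],[0,0,0.6],1],[[0,0,0],[0,0,0.6],1],[[0,0,-0.081],[0.15,0.4,0.4],1],[[0,0,-0.081],[0.2,0.7,0],1]]'; python3 -m handwheel '[[[0,0,0],[0.2,0.8,0],1],[[0,0,0],[0.12,0.8,0],1],[[0,0,0],[0,0.5,0],1],[[0,0,0],[0,0.18,0],1],[[0,0,0],[0,0,0],1]]'; python3 -m handwheel '[[[0,0,0],[0,0,0],1],[[0,0,0],[0,0,0],1]]'; python3 - <<'E'
from h import *
print(robot.get_obs()['tool_pos'])
im,d,K,D,E=snap('wrist'); save('w4',im)
E
```

```text
time: 11.1
tool_pos: [0.4906, 0.1854, 0.1231]
ee_rot: [-3.141, -0.009, 0.024]
wrist_force: [0.3, -0.3, 0.5]
width: 0.0237
finger_force: 29.9
time: 11.6
tool_pos: [0.5036, 0.3002, 0.118]
ee_rot: [3.141, 0.0, 0.034]
wrist_force: [0.4, -0.5, -0.8]
width: 0.0238
finger_force: 29.9
time: 11.8
tool_pos: [0.5039, 0.2982, 0.1181]
ee_rot: [3.141, 0.0, 0.031]
wrist_force: [-0.4, -0.3, -1.0]
width: 0.024
finger_force: 29.9
[0.50394551 0.29820104 0.11812935]
```

View pics/w4.png

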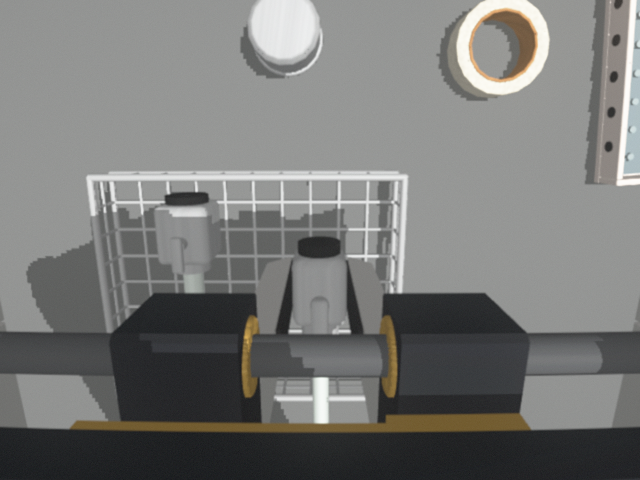

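The large cannula (188,235) lies in the basket clear of its walls. The small one, held, lines up over the free side.

```bash
python3 -m handwheel '[[[0,0,0],[0,0,-0.6],1],[[0,0,0],[0,0,-0.6],1],[[0,0,0],[0,0,-0.38],1],[[0,0,0],[0,0,-0.06],1],[[0,0,0],[0,0,0],1]]'; python3 -m handwheel '[[[0,0,0],[0,0,0],1],[[0,0,0],[0,0,-0.04],1],[[0,0,0],[0,0,0],1],[[0,0,0],[0,0,0],1]]'
```

```text
time: 12.35
tool_pos: [0.5038, 0.2988, 0.0358]
ee_rot: [3.141, 0.001, 0.032]
wrist_force: [0.8, 0.4, -0.4]
width: 0.024
finger_force: 29.9
time: 12.75
tool_pos: [0.5042, 0.2998, 0.0347]
ee_rot: [-3.141, -0.001, 0.033]
wrist_force: [0.3, -0.9, -0.7]
width: 0.0238
finger_force: 29.9
```

```bash
python3 -m handwheel '[[[0,0,0],[0,0,-0.03],1],[[0,0,0],[0,0,0],1],[[0,0,0],[0,0,0],1]]'; python3 -m handwheel '[[[0,0,0],[0,0,-0.02],1],[[0,0,0],[0,0,0],1],[[0,0,0],[0,0,0],1]]'
```

```text
time: 13.05
tool_pos: [0.5037, 0.2996, 0.0324]
ee_rot: [3.141, 0.0, 0.033]
wrist_force: [0.0, -0.5, -0.6]
width: 0.0239
finger_force: 29.9
time: 13.35
tool_pos: [0.5039, 0.2997, 0.0322]
ee_rot: [-3.142, -0.0, 0.033]
wrist_force: [-2.7, -1.4, 5.5]
width: 0.0235
finger_force: 29.9
```

```bash
python3 -m handwheel '[[[0,0,0],[0,0,0],0.53],[[0,0,0],[0,0,0],0.53],[[0,0,0],[0,0,0],0.53],[[0,0,0],[0,0,0],0.53],[[0,0,0],[0,0,0.2],0.53]]'; python3 -m handwheel '[[[0,0,0],[0,0,0.6],0.53],[[0,0,0],[0,0,0.7],0.53],[[0,0,0],[0,0,0.6],0.3],[[0,0,0],[0,0,0],0.2],[[0,0,0],[0,0,0],0.2]]'; python3 - <<'E'
from h import *
print(robot.get_obs()['tool_pos'])
im,d,K,D,E=snap('wrist'); save('w5',im); W=world(d,K,D,E)
m=(W[...,2]>.030)&(W[...,2]<.038)&(W[...,0]>.58)&(W[...,0]<.68)&(W[...,1]>.27)&(W[...,1]<.37);p=W[m];print(len(p),cv2.minEnclosingCircle(p[:,:2].astype(np.float32)),np.median(p,0))
E
```

```text
time: 13.85
tool_pos: [0.5026, 0.2989, 0.0399]
ee_rot: [3.14, 0.004, 0.033]
wrist_force: [-0.0, 0.2, 0.2]
width: 0.044
finger_force: 0.0
time: 14.35
tool_pos: [0.5044, 0.2998, 0.1378]
ee_rot: [-3.141, -0.002, 0.033]
wrist_force: [0.3, -0.5, -0.9]
width: 0.0645
finger_force: 0.0
[0.50436587 0.29982313 0.13777182]
3728 ((0.6303024291992188, 0.3234127461910248), 0.021062277257442474) [0.63009683 0.32312044 0.03322462]
```

View pics/w5.png

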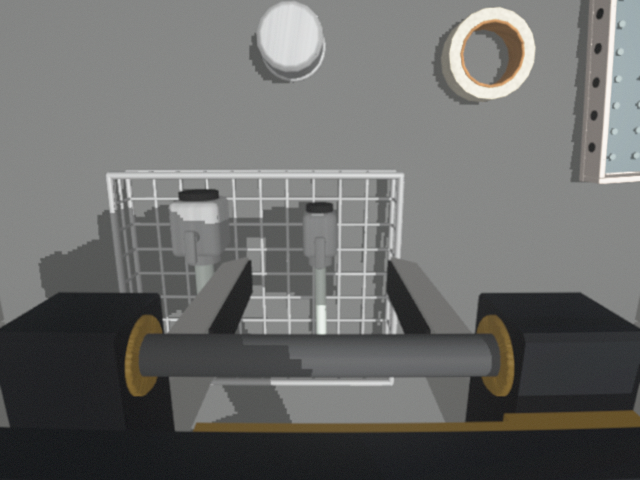

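Both cannulas (198,225 and 320,235) lie parallel inside the basket, tap up. The small gallipot is at (290,40).

```bash
python3 -m handwheel '[[[0,0,0],[0.6,0.1,0],0.25],[[0,0,0],[0.7,0.1,0],0.25],[[0,0,0],[0.7,0.15,0],0.25],[[0,0,0],[0.5,0.12,0],0.25],[[0,0,0],[0,0,0],0.25]]'; python3 -m handwheel '[[[0,0,0],[0,0,-0.5],0.25],[[0,0,0],[0,0,-0.5],0.25],[[0,0,0],[0,0,-0.4],0.25],[[0,0,0],[0,0,0],0.25],[[0,0,0],[0,0,0],0.25]]'
```

```text
time: 14.9
tool_pos: [0.63, 0.3224, 0.132]
ee_rot: [3.139, 0.005, 0.031]
wrist_force: [-0.5, -0.1, -0.5]
width: 0.0706
finger_force: 0.0
time: 15.4
tool_pos: [0.6274, 0.3228, 0.0654]
ee_rot: [3.14, 0.003, 0.033]
wrist_force: [0.6, 1.1, 0.5]
width: 0.0703
finger_force: 0.0
```

```bash
python3 -m handwheel '[[[0,0,0],[0.04,0,-0.4],0.25],[[0,0,0],[0,0,-0.22],0.25],[[0,0,0],[0,0,0],0.25],[[0,0,0],[0,0,0],0.25]]'; python3 -m handwheel '[[[0,0,0],[0,0,0],1],[[0,0,0],[0,0,0],1],[[0,0,0],[0,0,0],1],[[0,0,0],[0,0,0],1],[[0,0,0],[0,0,0],1]]'; python3 -m handwheel '[[[0,0,0],[0,0,0],1]]'; python3 - <<'E'
from h import *
f=np.load('w1.npz');W=f['W']
m=(W[...,2]>.02)&(W[...,2]<.03)&(W[...,1]<-.18)&(W[...,0]<.58)
p=W[m];print(len(p),p.min(0),p.max(0))
c,s=np.cos(np.radians(-5.42)),np.sin(np.radians(-5.42));d=(p[:,:2]-[.4686,-.3236])@np.array([[c,-s],[s,c]]);print(np.percentile(d,[1,50,99],axis=0).round(4))
E
```

```text
time: 15.8
tool_pos: [0.6309, 0.3232, 0.0361]
ee_rot: [-3.142, -0.0, 0.033]
wrist_force: [0.3, -0.0, 1.0]
width: 0.0703
finger_force: 0.0
time: 16.3
tool_pos: [0.6311, 0.3231, 0.036]
ee_rot: [3.142, -0.001, 0.033]
wrist_force: [-0.3, -0.2, 1.8]
width: 0.0417
finger_force: 30.0
time: 16.4
tool_pos: [0.6311, 0.3231, 0.036]
ee_rot: [-3.142, -0.001, 0.033]
wrist_force: [0.5, 0.1, 2.2]
width: 0.0412
finger_force: 30.0
2485 [ 0.38534251 -0.33787168  0.02003863] [ 0.55978206 -0.21330898  0.02910387]
[[-0.0822 -0.0155]
 [-0.0077  0.0912]
 [ 0.082   0.1038]]
```

```bash
python3 -m handwheel '[[[0,0,0],[0,0,0.2],1],[[0,0,0],[0,0,0.6],1],[[0,0,0],[0,0,0.6],1],[[0,0,0],[-0.1,-0.3,0.6],1],[[0,0,0],[-0.2,-0.7,0.1],1]]'; python3 -m handwheel '[[[0,0,0],[-0.22,-0.8,0],1],[[0,0,0],[-0.22,-0.8,0],1],[[0,0,0],[-0.22,-0.8,0],1],[[0,0,0],[-0.22,-0.8,0],1],[[0,0,0],[-0.22,-0.8,0],1]]'; python3 -m handwheel '[[[0,0,0],[-0.22,-0.8,0],1],[[0,0,-0.08],[-0.22,-0.8,0],1],[[0,0,0],[-0.22,-0.8,0],1],[[0,0,0],[-0.22,-0.8,0],1],[[0,0,0],[-0.22,-0.8,0],1]]'
```

```text
time: 16.9
tool_pos: [0.618, 0.2757, 0.1464]
ee_rot: [-3.138, -0.01, 0.036]
wrist_force: [0.6, -0.9, 0.1]
width: 0.0412
finger_force: 30.0
time: 17.4
tool_pos: [0.5602, 0.0717, 0.141]
ee_rot: [3.142, -0.001, 0.033]
wrist_force: [0.1, -0.4, -0.6]
width: 0.0414
finger_force: 30.0
time: 17.9
tool_pos: [0.5052, -0.1283, 0.1412]
ee_rot: [3.141, -0.001, -0.093]
wrist_force: [0.1, 0.1, -1.0]
width: 0.0412
finger_force: 30.0
```

```bash
python3 -m handwheel '[[[0,0,0],[-0.2,-0.8,0],1],[[0,0,0],[-0.2,-0.8,0],1],[[0,0,0],[-0.1,-0.5,0],1],[[0,0,0],[0,0,0],1],[[0,0,0],[0,0,0],1]]'; python3 - <<'E'
from h import *
o=robot.get_obs();print(o['tool_pos'],o['ee_rot'])
for n in('wrist','top'):
    im,d,K,D,E=snap(n); W=world(d,K,D,E)
    if n=='wrist': save('w6',im)
    m=(W[...,2]>.02)&(W[...,2]<.03)&(W[...,1]<-.2)&(W[...,1]>-.46)&(W[...,0]<.58)&(W[...,0]>.36);p=W[m]
    c,s=np.cos(np.radians(-5.42)),np.sin(np.radians(-5.42));q=(p[:,:2]-[.4686,-.3236])@np.array([[c,-s],[s,c]]);print(n,len(p),np.percentile(q,[1,50,99],axis=0).round(4).tolist())
E
```

```text
time: 18.4
tool_pos: [0.4808, -0.2319, 0.1407]
ee_rot: [-3.141, -0.0, -0.094]
wrist_force: [0.4, 1.6, -0.4]
width: 0.0413
finger_force: 30.0
[ 0.48077782 -0.23185476  0.1407456 ] [-3.14083641e+00 -2.49052224e-04 -9.40720194e-02]
wrist 6025 [[-0.0661, -0.1012], [0.0666, -0.0558], [0.0823, 0.1025]]
top 499 [[-0.082, -0.1025], [-0.0447, -0.0816], [0.0817, 0.1019]]
```

View pics/w6.png

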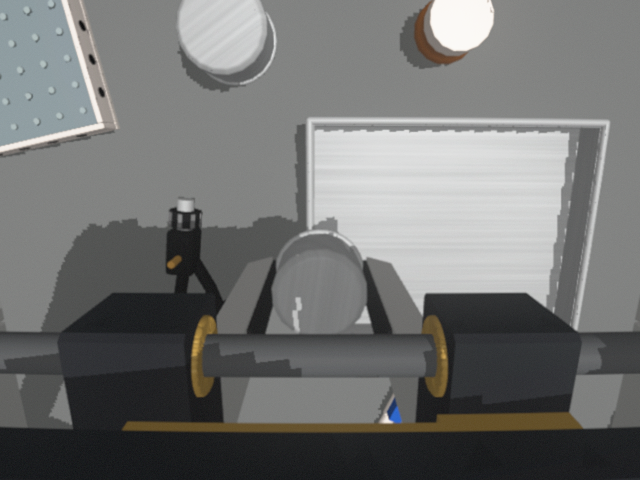

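The steel tray spans (310–605, 120–…), and the held gallipot is just short of its near side. So I'll go 44 mm further in -y.

```bash
python3 -m handwheel '[[[0,0,0],[-0.1,-0.5,0],1],[[0,0,0],[-0.05,-0.38,0],1],[[0,0,0],[0,0,-0.4],1],[[0,0,0],[0,0,-0.6],1],[[0,0,0],[0,0,0],1]]'; python3 -m handwheel '[[[0,0,0],[0,0,-0.5],1],[[0,0,0],[0,0,-0.3],1],[[0,0,0],[0,0,0],1],[[0,0,0],[0,0,0],1]]'
```

```text
time: 19.0
tool_pos: [0.4712, -0.2727, 0.0861]
ee_rot: [-3.137, 0.008, -0.091]
wrist_force: [-1.0, -0.3, -0.9]
width: 0.0412
finger_force: 30.0
time: 19.4
tool_pos: [0.4737, -0.2756, 0.0511]
ee_rot: [3.141, -0.0, -0.092]
wrist_force: [0.9, 0.2, -0.2]
width: 0.0415
finger_force: 30.0
```

```bash
python3 -m handwheel '[[[0,0,0],[0,0,-0.18],1],[[0,0,0],[0,0,-0.04],1],[[0,0,0],[0,0,0],1],[[0,0,0],[0,0,0],1]]'; python3 -m handwheel '[[[0,0,0],[0,0,-0.02],1],[[0,0,0],[0,0,0],1],[[0,0,0],[0,0,0],1]]'
```

```text
time: 19.8
tool_pos: [0.4734, -0.276, 0.0397]
ee_rot: [3.141, -0.0, -0.093]
wrist_force: [-0.5, -1.5, -0.5]
width: 0.0411
finger_force: 30.0
time: 20.1
tool_pos: [0.4737, -0.2762, 0.0389]
ee_rot: [3.141, -0.001, -0.093]
wrist_force: [-0.2, -0.6, 1.0]
width: 0.0414
finger_force: 30.0
```

```bash
python3 -m handwheel '[[[0,0,0],[0,0,-0.01],1],[[0,0,0],[0,0,0],0.4],[[0,0,0],[0,0,0],0.4],[[0,0,0],[0,0,0],0.4],[[0,0,0],[0,0,0],0.4]]'; python3 -m handwheel '[[[0,0,0],[0,0,0.2],0.4],[[0,0,0],[0,0,0.6],0.4],[[0,0,0],[0,0,0.6],0.2],[[0,0,0],[0,0,0.6],0.05],[[0,0,0],[0,0,0],0.05]]';  python3 -m handwheel '[[[0,0,0],[0,0,0],0.05]]'; python3 - <<'E'
from h import *
print(robot.get_obs()['tool_pos'])
im,d,K,D,E=snap('wrist'); save('w7',im); W=world(d,K,D,E)
for n,c,z in(('lg',(.617,-.184),.042),('small',(.473,-.276),.037)):
    m=(abs(W[...,2]-z)<.004)&(np.hypot(W[...,0]-c[0],W[...,1]-c[1])<.04);p=W[m];print(n,len(p),cv2.minEnclosingCircle(p[:,:2].astype(np.float32)),np.median(p,0))
E
```

```text
time: 20.6
tool_pos: [0.4732, -0.2758, 0.0377]
ee_rot: [-3.141, 0.0, -0.093]
wrist_force: [-0.1, 0.7, -0.4]
width: 0.0562
finger_force: 0.0
time: 21.1
tool_pos: [0.476, -0.2778, 0.1443]
ee_rot: [3.136, -0.01, -0.093]
wrist_force: [0.3, -0.5, 0.8]
width: 0.0768
finger_force: 0.0
time: 21.2
tool_pos: [0.4737, -0.2762, 0.139]
ee_rot: [3.14, -0.002, -0.093]
wrist_force: [-0.0, 0.3, 0.5]
width: 0.0846
finger_force: 0.0
[ 0.47372337 -0.2761512   0.13899791]
lg 5319 ((0.6170058846473694, -0.18444037437438965), 0.02808072604238987) [ 0.61175349 -0.18469596  0.04136967]
small 2752 ((0.4729491174221039, -0.27500709891319275), 0.020822694525122643) [ 0.47398156 -0.27527978  0.03600872]
```

```bash
python3 -m handwheel '[[[0,0,0],[0.6,0.4,0],0.05],[[0,0,0],[0.8,0.5,0],0.05],[[0,0,0],[0.8,0.5,0],0.05],[[0,0,0],[0.67,0.43,0],0.05],[[0,0,0],[0,0,0],0.05]]'; python3 -m handwheel '[[[0,0,0],[0,0,0],0.05],[[0,0,0],[0,0,-0.6],0.05],[[0,0,0],[0,0,-0.6],0.05],[[0,0,0],[0,0,0],0.05],[[0,0,0],[0,0,0],0.05]]'
```

```text
time: 21.75
tool_pos: [0.6188, -0.1806, 0.1344]
ee_rot: [-3.139, 0.004, -0.088]
wrist_force: [-0.4, -0.2, -1.1]
width: 0.0891
finger_force: 0.0
time: 22.25
tool_pos: [0.6153, -0.1851, 0.0772]
ee_rot: [-3.141, 0.003, -0.094]
wrist_force: [0.2, -0.3, 0.4]
width: 0.089
finger_force: 0.0
```

```bash
python3 -m handwheel '[[[0,0,0],[0,0,-0.5],0.05],[[0,0,0],[0,0,-0.3],0.05],[[0,0,0],[0,0,0],0.05],[[0,0,0],[0,0,0],0.05]]'; python3 -m handwheel '[[[0,0,0],[0,0,0],1],[[0,0,0],[0,0,0],1],[[0,0,0],[0,0,0],1],[[0,0,0],[0,0,0],1],[[0,0,0],[0,0,0],1]]'; python3 -m handwheel '[[[0,0,0],[0,0,0],1],[[0,0,0],[0,0,0],1]]'
```

```text
time: 22.65
tool_pos: [0.617, -0.1847, 0.0387]
ee_rot: [3.141, -0.0, -0.093]
wrist_force: [0.3, -0.4, -0.9]
width: 0.0894
finger_force: 0.0
time: 23.15
tool_pos: [0.6171, -0.1846, 0.0384]
ee_rot: [3.141, -0.001, -0.093]
wrist_force: [-0.2, 0.2, 0.5]
width: 0.0563
finger_force: 30.0
time: 23.35
tool_pos: [0.6171, -0.1846, 0.0384]
ee_rot: [3.141, -0.001, -0.093]
wrist_force: [-0.7, 0.0, 2.2]
width: 0.0566
finger_force: 30.0
```

```bash
python3 -m handwheel '[[[0,0,0],[0,0,0.2],1],[[0,0,0],[0,0,0.6],1],[[0,0,0],[0,0,0.7],1],[[0,0,0],[-0.3,-0.34,0.6],1],[[0,0,0],[-0.6,-0.7,0],1]]'; python3 -m handwheel '[[[0,0,0],[-0.6,-0.7,0],1],[[0,0,0],[-0.6,-0.7,0],1],[[0,0,0],[-0.6,-0.7,0],1],[[0,0,0],[-0.34,-0.4,0],1],[[0,0,0],[0,0,0],1]]'; python3 -m handwheel '[[[0,0,0],[0,0,0],1],[[0,0,0],[0,0,0],1]]'
```

```text
time: 23.85
tool_pos: [0.5757, -0.236, 0.1497]
ee_rot: [3.138, -0.012, -0.088]
wrist_force: [0.7, -1.3, -0.1]
width: 0.0562
finger_force: 30.0
time: 24.35
tool_pos: [0.4624, -0.364, 0.1433]
ee_rot: [3.141, 0.001, -0.098]
wrist_force: [0.4, -0.1, -0.6]
width: 0.0567
finger_force: 30.0
time: 24.55
tool_pos: [0.4656, -0.3605, 0.1431]
ee_rot: [-3.141, -0.0, -0.092]
wrist_force: [0.1, 0.0, -0.4]
width: 0.0562
finger_force: 30.0
```

```bash
python3 -m handwheel '[[[0,0,0],[0,0,-0.5],1],[[0,0,0],[0,0,-0.6],1],[[0,0,0],[0,0,-0.5],1],[[0,0,0],[0,0,-0.2],1],[[0,0,0],[0,0,-0.1],1]]'; python3 -m handwheel '[[[0,0,0],[0,0,-0.08],1],[[0,0,0],[0,0,-0.02],1],[[0,0,0],[0,0,0],1],[[0,0,0],[0,0,0],1]]'; python3 -m handwheel '[[[0,0,0],[0,0,-0.02],1],[[0,0,0],[0,0,0],1],[[0,0,0],[0,0,0],1]]'
```

```text
time: 25.05
tool_pos: [0.4652, -0.36, 0.0468]
ee_rot: [-3.14, 0.002, -0.091]
wrist_force: [0.0, 0.1, -0.1]
width: 0.0561
finger_force: 30.0
time: 25.45
tool_pos: [0.4654, -0.3619, 0.0441]
ee_rot: [3.14, -0.002, -0.093]
wrist_force: [-0.3, -0.5, -1.0]
width: 0.0558
finger_force: 30.0
time: 25.75
tool_pos: [0.4648, -0.3615, 0.0421]
ee_rot: [3.141, -0.0, -0.093]
wrist_force: [-0.3, -0.2, -1.1]
width: 0.0565
finger_force: 30.0
```

```bash
python3 -m handwheel '[[[0,0,0],[0,0,-0.02],1],[[0,0,0],[0,0,0],1],[[0,0,0],[0,0,0],1]]'
```

```text
time: 26.05
tool_pos: [0.465, -0.3615, 0.0414]
ee_rot: [3.141, -0.0, -0.093]
wrist_force: [-1.2, -1.2, 1.6]
width: 0.0563
finger_force: 30.0
```

```bash
python3 -m handwheel '[[[0,0,0],[0,0,0],0.25],[[0,0,0],[0,0,0],0.25],[[0,0,0],[0,0,0],0.25],[[0,0,0],[0,0,0],0.25],[[0,0,0],[0,0,0.2],0.25]]'; python3 -m handwheel '[[[0,0,0],[0,0,0.6],0.25],[[0,0,0],[0,0,0.7],0.25],[[0,0,0],[0,0,0.6],0.3],[[0,0,-0.08],[-0.1,0.6,0.6],0.4],[[0,0,0],[-0.2,0.8,0.2],0.4]]'; python3 -m handwheel '[[[0,0,0],[-0.2,0.8,0],0.4],[[0,0,0],[0,0.8,0],0.4],[[0,0,0],[0,0.8,0],0.4],[[0,0,0],[0,0.6,0],0.4],[[0,0,0],[0,0,0],0.4]]'; python3 -m handwheel '[[[0,0,0],[0,0,0],0.4]]'; python3 - <<'E'
from h import *
o=robot.get_obs();print(o['tool_pos'],o['ee_rot'])
im,d,K,D,E=snap('wrist'); save('w8',im); W=world(d,K,D,E)
R=(W[...,0]>.37)&(W[...,0]<.53)&(W[...,1]>-.2)&(W[...,1]<-.06)
for z0,z1 in((.016,.03),(.0205,.0265),(.03,.045),(.004,.05)):
    p=W[R&(W[...,2]>z0)&(W[...,2]<z1)];print(z0,len(p),cv2.minAreaRect(p[:,:2].astype(np.float32)),p.mean(0))
for c,z in(((.465,-.3615),.045),):
    p=W[(abs(W[...,2]-z)<.004)&(np.hypot(W[...,0]-c[0],W[...,1]-c[1])<.04)];print(len(p),cv2.minEnclosingCircle(p[:,:2].astype(np.float32)) if len(p) else '',np.median(p,0))
E
```

```text
time: 26.55
tool_pos: [0.4639, -0.3605, 0.0495]
ee_rot: [-3.139, 0.003, -0.093]
wrist_force: [-0.2, 0.1, -0.3]
width: 0.0705
finger_force: 0.0
time: 27.05
tool_pos: [0.4514, -0.293, 0.1909]
ee_rot: [3.138, -0.007, -0.223]
wrist_force: [0.5, 0.2, 0.6]
width: 0.0569
finger_force: 0.0
time: 27.55
tool_pos: [0.4399, -0.1385, 0.1873]
ee_rot: [-3.141, -0.002, -0.214]
wrist_force: [-0.8, -0.3, -0.9]
width: 0.0564
finger_force: 0.0
time: 27.65
tool_pos: [0.4401, -0.1413, 0.1869]
ee_rot: [3.14, -0.002, -0.217]
wrist_force: [0.5, -0.9, -0.5]
width: 0.0567
finger_force: 0.0
[ 0.44008881 -0.14134651  0.18691317] [ 3.14045315e+00 -1.67625152e-03 -2.17152568e-01]
0.016 1475 ((0.4844333231449127, -0.13034842908382416), (0.020223792642354965, 0.05638394504785538), 77.2193374633789) [ 0.48300008 -0.13008865  0.02191476]
0.0205 1194 ((0.48046934604644775, -0.12919612228870392), (0.019421247765421867, 0.04751016944646835), 77.2357177734375) [ 0.47960035 -0.12934185  0.0227589 ]
0.03 38 ((0.4711935222148895, -0.1275501847267151), (0.004100079648196697, 0.004492101725190878), 78.96517181396484) [ 0.4712282  -0.12757967  0.03688485]
0.004 4893 ((0.4387904703617096, -0.1434425413608551), (0.09043683111667633, 0.13089893758296967), 66.70296478271484) [ 0.4405227 -0.1305671  0.012616 ]
4124 ((0.4656235873699188, -0.3595356047153473), 0.02831387333571911) [ 0.46599561 -0.35828657  0.04388613]
```

View pics/w8.png

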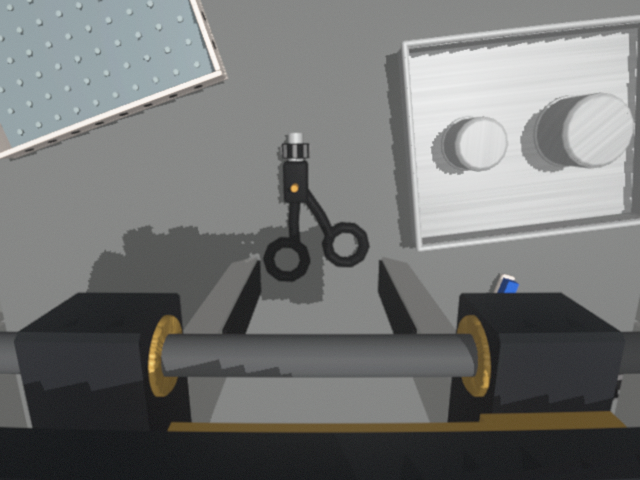

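The gallipots (480,143 and 598,130) stand mouth down inside the steel tray. The handle is directly ahead, with its hub at (295,180).

```bash
python3 -m handwheel '[[[0,0,0],[0.67,0.27,0],0.4],[[0,0,0],[0,0,-0.6],0.4],[[0,0,0],[0,0,-0.8],0.4],[[0,0,0],[0,0,-0.7],0.4],[[0,0,0],[0,0,0],0.4]]'; python3 -m handwheel '[[[0,0,0],[0,0,-0.6],0.4],[[0,0,0],[0,0,-0.36],0.4],[[0,0,0],[0,0,0],0.4],[[0,0,0],[0,0,0],0.4]]'; python3 -m handwheel '[[[0,0,0],[0,0,0],0.4]]'
```

```text
time: 28.2
tool_pos: [0.4695, -0.1278, 0.0755]
ee_rot: [-3.14, 0.012, -0.221]
wrist_force: [-0.6, 0.8, -0.3]
width: 0.0562
finger_force: 0.0
time: 28.6
tool_pos: [0.4745, -0.129, 0.0347]
ee_rot: [3.141, -0.002, -0.22]
wrist_force: [0.0, 0.4, 0.2]
width: 0.0563
finger_force: 0.0
time: 28.7
tool_pos: [0.475, -0.1289, 0.0354]
ee_rot: [3.141, -0.004, -0.219]
wrist_force: [-0.9, 0.3, -0.1]
width: 0.0561
finger_force: 0.0
```

```bash
python3 -m handwheel '[[[0,0,0],[-0.02,0,-0.12],0.4],[[0,0,0],[0,0,0],0.4],[[0,0,0],[0,0,0],0.4]]'; python3 -m handwheel '[[[0,0,0],[0,0,0],1],[[0,0,0],[0,0,0],1],[[0,0,0],[0,0,0],1],[[0,0,0],[0,0,0],1],[[0,0,0],[0,0,0],1]]'; python3 -m handwheel '[[[0,0,0],[0,0,0],1],[[0,0,0],[0,0,0],1]]'
```

```text
time: 29.0
tool_pos: [0.4723, -0.1279, 0.0272]
ee_rot: [3.141, -0.0, -0.219]
wrist_force: [-0.1, 0.4, -0.3]
width: 0.056
finger_force: 0.0
time: 29.5
tool_pos: [0.4724, -0.1279, 0.0271]
ee_rot: [3.141, -0.0, -0.218]
wrist_force: [0.8, 0.7, 2.5]
width: 0.0199
finger_force: 16.8
time: 29.7
tool_pos: [0.4724, -0.1279, 0.027]
ee_rot: [3.142, -0.0, -0.219]
wrist_force: [0.3, 0.7, 0.2]
width: 0.0197
finger_force: 29.8
```

```bash
python3 -m handwheel '[[[0,0,0],[0,0,0.2],1],[[0,0,0],[0,0,0.6],1],[[0,0,0],[0,0,0.7],1],[[0,0,0.069],[0.3,0.26,0.6],1],[[0,0,0.069],[0.6,0.52,0.2],1]]'; python3 -m handwheel '[[[0,0,0.068],[0.7,0.6,0],1],[[0,0,0],[0.7,0.6,0],1],[[0,0,0],[0.7,0.6,0],1],[[0,0,0],[0.5,0.44,0],1],[[0,0,0],[0.2,0.2,0],1]]'; python3 -m handwheel '[[[0,0,0],[0,0,0],1],[[0,0,0],[0,0,0],1]]'; python3 - <<'E'
from h import *
im,d,K,D,E=snap('wrist'); save('w9',im); W=world(d,K,D,E)
im,d,K,D,E=snap('scene'); save('s9',cv2.resize(im[100:400,180:580],(800,600)));W2=world(d,K,D,E)
for W in(W,W2):
    p=W[(W[...,2]>.017)&(W[...,2]<.025)&(W[...,0]>.53)&(W[...,0]<.74)&(W[...,1]<.13)&(W[...,1]>-.1)]
    c,s=np.cos(np.radians(5.97)),np.sin(np.radians(5.97));q=(p[:,:2]-[.6358,.015])@np.array([[c,-s],[s,c]]);print(len(p),np.percentile(q,[1,50,99],axis=0).round(4).tolist())
E
```

```text
time: 30.2
tool_pos: [0.5189, -0.0905, 0.1473]
ee_rot: [3.138, -0.007, -0.001]
wrist_force: [0.5, -0.3, -0.7]
width: 0.0199
finger_force: 29.8
time: 30.7
tool_pos: [0.6588, 0.0354, 0.1418]
ee_rot: [-3.141, -0.0, 0.108]
wrist_force: [-0.9, 0.0, -0.9]
width: 0.0197
finger_force: 29.8
time: 30.9
tool_pos: [0.6565, 0.0323, 0.142]
ee_rot: [3.141, 0.001, 0.105]
wrist_force: [0.0, -0.2, -1.0]
width: 0.0196
finger_force: 29.8
3645 [[-0.0226, -0.0986], [0.0722, 0.0003], [0.0804, 0.1008]]
593 [[-0.0794, -0.0999], [0.0334, 0.0302], [0.0802, 0.0991]]
```

View pics/s9.png

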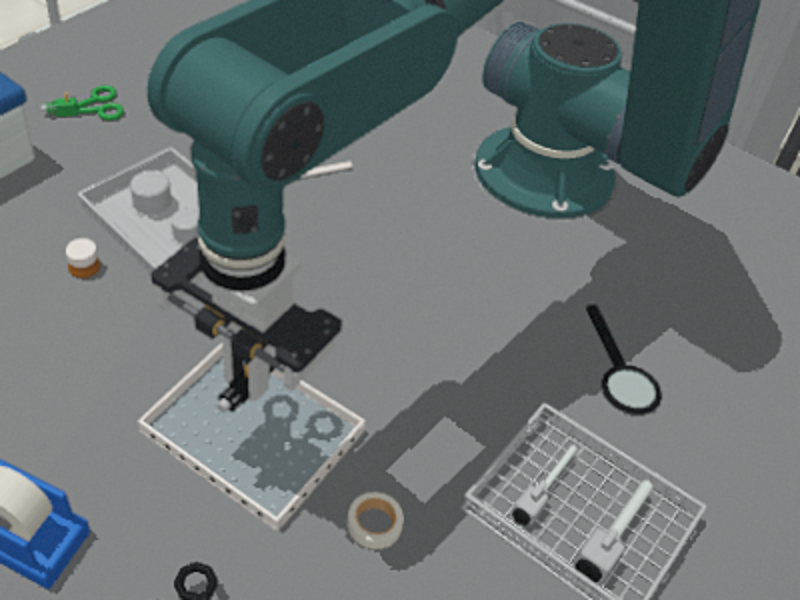

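View pics/w9.png

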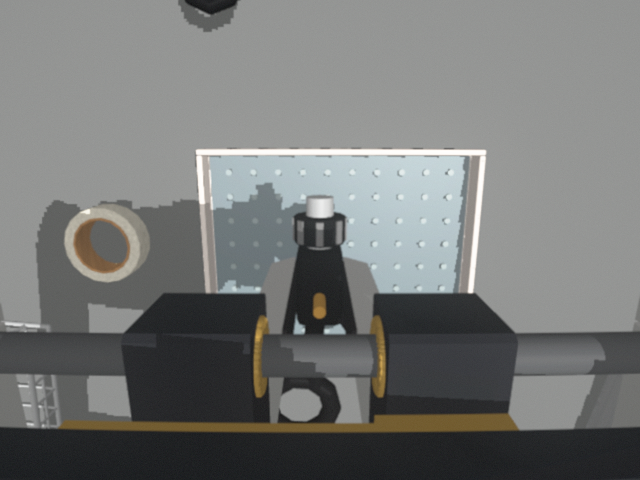

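The scene view shows both cannulas in the basket and both gallipots in the steel tray. The held handle hangs level over the mat, and the wrist view confirms it is aligned.

```bash
python3 - <<'E'
from h import *
im,d,K,D,E=snap('wrist');W=world(d,K,D,E)
print('wheel z',np.median(W[218:226,310:330,2]),'hub',np.median(W[262:280,312:326,2]),'ring',W[388:394,290:310,2].min(),np.median(W[378:386,308:330,2]))
E
python3 -m handwheel '[[[0,0,0],[0.05,0.02,-0.5],1],[[0,0,0],[0,0,-0.6],1],[[0,0,0],[0,0,-0.5],1],[[0,0,0],[0,0,-0.2],1],[[0,0,0],[0,0,-0.1],1]]'; python3 -m handwheel '[[[0,0,0],[0,0,-0.08],1],[[0,0,0],[0,0,-0.04],1],[[0,0,0],[0,0,0],1],[[0,0,0],[0,0,0],1]]'
```

```text
wheel z 0.136975580998197 hub 0.13842955582993685 ring -0.0024216533984618427 0.12370341252756924
time: 31.55
tool_pos: [0.6588, 0.0333, 0.046]
ee_rot: [-3.142, 0.002, 0.104]
wrist_force: [-0.5, 0.2, -0.8]
width: 0.0198
finger_force: 29.8
time: 31.95
tool_pos: [0.6605, 0.0341, 0.0421]
ee_rot: [3.141, -0.002, 0.105]
wrist_force: [0.3, 0.4, -0.2]
width: 0.0199
finger_force: 29.8
```

```bash
python3 -m handwheel '[[[0,0,0],[0,0,-0.1],1],[[0,0,0],[0,0,-0.02],1],[[0,0,0],[0,0,0],1],[[0,0,0],[0,0,0],1]]'; python3 -m handwheel '[[[0,0,0],[0,0,-0.02],1],[[0,0,0],[0,0,0],1],[[0,0,0],[0,0,0],1]]'
```

```text
time: 32.35
tool_pos: [0.6598, 0.0341, 0.0348]
ee_rot: [3.142, 0.0, 0.105]
wrist_force: [0.3, 0.1, -1.0]
width: 0.0198
finger_force: 29.8
time: 32.65
tool_pos: [0.6599, 0.0341, 0.034]
ee_rot: [3.142, 0.0, 0.105]
wrist_force: [-0.1, 0.5, -1.1]
width: 0.0199
finger_force: 29.8
```

```bash
python3 -m handwheel '[[[0,0,0],[0,0,-0.02],1],[[0,0,0],[0,0,0],1],[[0,0,0],[0,0,0],1]]'
```

```text
time: 32.95
tool_pos: [0.66, 0.0341, 0.0331]
ee_rot: [3.141, -0.0, 0.105]
wrist_force: [1.0, -0.0, 0.0]
width: 0.02
finger_force: 29.8
```

```bash
python3 -m handwheel '[[[0,0,0],[0,0,0],0.5],[[0,0,0],[0,0,0],0.5],[[0,0,0],[0,0,0],0.5],[[0,0,0],[0,0,0],0.5],[[0,0,0],[0,0,0.2],0.5]]'; python3 -m handwheel '[[[0,0,0],[0,0,0.6],0.5],[[0,0,0],[0,0,0.8],0.5],[[0,0,0],[0,0,0.8],0.5],[[0,0,0],[-0.5,-0.5,0.6],0.4],[[0,0,0],[-0.8,-0.6,0.5],0.4]]'; python3 -m handwheel '[[[0,0,0],[-0.8,-0.8,0.3],0.4],[[0,0,0],[-0.8,-0.9,0],0.4],[[0,0,0],[-0.8,-0.9,0],0.4],[[0,0,0],[-0.8,-0.9,0],0.4],[[0,0,0],[-0.5,-0.9,0],0.4]]'; python3 -m handwheel '[[[0,0,0],[-0.2,-0.9,0],0.4],[[0,0,0],[-0.2,-0.9,0],0.4],[[0,0,0],[0,0,0],0.4],[[0,0,0],[0,0,0],0.4]]'; python3 - <<'E'
from h import *
im,d,K,D,E=snap('top'); save('t10',cv2.resize(im[110:300,50:470],(800,362),interpolation=cv2.INTER_CUBIC));W=world(d,K,D,E)
c,s=np.cos(np.radians(5.97)),np.sin(np.radians(5.97));q=(W[...,:2]-[.6358,.015])@np.array([[c,-s],[s,c]])
m=(abs(q[...,0])<.07)&(abs(q[...,1])<.09)&(W[...,2]>.011);p=q[m];print('handle local',p.min(0),p.max(0),W[m][:,2].max())
for n,cc,z in(('tape',(.627,.19),.02),('jar',(.61,-.33),.036)):
    p=W[(abs(W[...,2]-z)<.005)&(np.hypot(W[...,0]-cc[0],W[...,1]-cc[1])<.04)];print(n,p.mean(0).round(4))
im,d,K,D,E=snap('scene'); save('s10',im[100:400,180:580].repeat(2,0).repeat(2,1))
E
```

```text
time: 33.45
tool_pos: [0.6586, 0.0341, 0.0415]
ee_rot: [-3.141, 0.004, 0.105]
wrist_force: [-0.5, -0.2, -0.8]
width: 0.0467
finger_force: 0.0
time: 33.95
tool_pos: [0.6002, -0.0179, 0.2089]
ee_rot: [3.14, -0.005, 0.107]
wrist_force: [-0.8, -0.9, 0.4]
width: 0.0561
finger_force: 0.0
time: 34.45
tool_pos: [0.4392, -0.2084, 0.2197]
ee_rot: [3.14, -0.002, 0.106]
wrist_force: [-0.1, -0.5, -0.2]
width: 0.0563
finger_force: 0.0
time: 34.85
tool_pos: [0.4206, -0.2983, 0.2187]
ee_rot: [-3.141, -0.001, 0.103]
wrist_force: [0.5, 0.9, 0.2]
width: 0.0562
finger_force: 0.0
handle local [-0.06702245 -0.08667789] [0.06632225 0.085793  ] 0.04619045342111017
tape [0.6272 0.1903 0.0191]
jar [ 0.6096 -0.3302  0.0358]
```

View pics/t10.png

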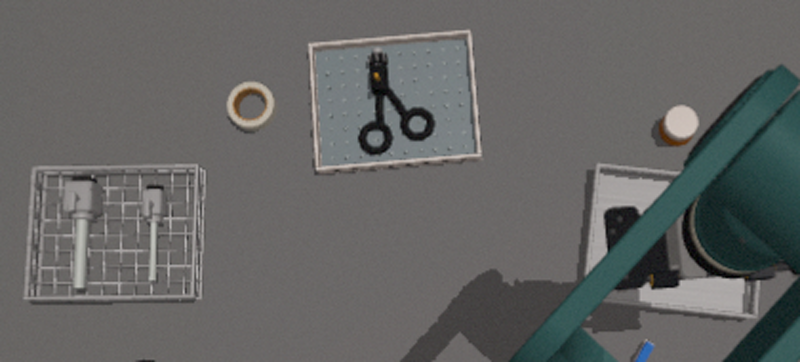

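View pics/s10.png

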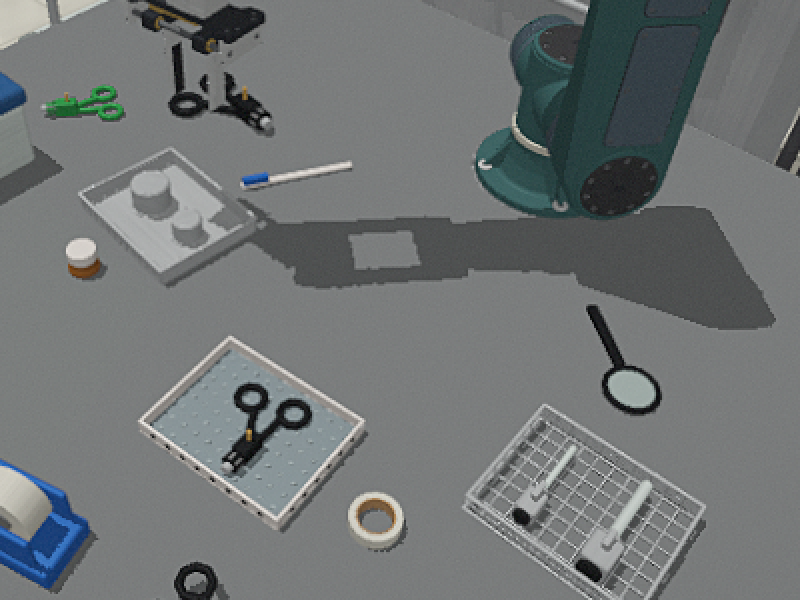

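All five pieces lie well inside their trays the right way up: cannulas at (540,485) and (615,530), gallipots at (150,190) and (187,225), handle at (260,430) with its pin up. The tape and jar haven't moved, and the arm is clear, so I'm handing in.

```bash
python3 -c "
from bench import robot
print(robot.close_job())"
```

```text
the job is handed in; nothing more can be done
None
```

The job is handed in at about 35 s on the robot's clock: both cannulas are in the mesh basket, both gallipots in the steel tray and the small black handle on the mat, all the right way up, with the tape roll and grease jar where they were; the judge's result was not shown.

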